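# Load a solar panel into the light-test rig

## Robot

A 6-joint arm with a two-finger parallel gripper is mounted at the origin on the work surface. World frame = base frame: x ahead of the robot, y to its left, z up, the work surface at z = 0. Lengths are in mm, angles in rad, forces in N, time in s.
With the tool pointing down it reaches from about 275 to 1000 mm from the base axis. Payload 8.4 kg.
Tool frame: the origin (TCP) lies on the centre line of the jaws, within the pads' length; the fingertips stand 8 mm ahead of it and the grasp point (between the pads) lies 11 mm behind it (arm.tip_extent is the z of the fingertips in the tool frame, in mm); z points along the fingers, y is the direction in which the jaws open and shut (so a half turn about z gives the same grasp; the last joint's range is limited). The gripper opens to 85 mm and grips with 20 to 120 N. Pads are 22 mm wide; open, the fingers measure 114 mm over their backs; the gripper's body (76 mm by 85 mm) begins 54 mm behind the grasp point. The pads swing forward as they close: fully open they stand 13 mm farther back than shut.
Start: joints at [-1.348, 0.353, 1.633, -0, 1.155, -0.002], TCP at [139.318, -609.277, 239.281] pointing down, gripper open.
Joint ranges: [-2.63, 2.63], [-0.92, 2.1], [0.06, 2.66], [-1.3, 4.44], [0, 2.69], [-3.02, 3.02]. Speed limits (rad/s): [2.22, 2.22, 2.79, 3.14, 3.14, 3.14].

## Interface

Orientations are given as a unit quaternion [x, y, z, w].
In Python, from cell import arm gives the robot as it stands. The module is installed in compiled form; this text tells all that it offers.
- The arm moves only by the tool drive_tool, never from a script. Its argument "plan" is a list of rows, each a list of 3 entries, a list of its own where there are three numbers: the shift along the tool's x, y, z in mm, then the turn, a rotation vector about the tool's x, y, z in degrees, then the closure, from -1 (fully open) to 1 (shut). A call has 1 to 12 rows; each row is the pose to reach, as a shift and turn from the pose measured when the call began, along the tool's axes at that moment; what a row does not reach only later rows make up. A row lasts 1/8 s, in which the tool goes at most 62.5 mm and 10.7 degrees, less where a joint would pass 70% of its speed; a pose out of reach is approached as far as the arm can. A call with a gripper value outside its range is refused whole. The fingers move at their own pace and stop on an object; "squeeze" is the grip in N (left out, the last holds). Time passes only in rows, so rows that repeat a pose let the fingers close. It gives the time, the measured TCP pose, the force and the opening at its end, in the units of the state.
- arm.get_state(): the state, without advancing time (a new reading comes with each control period).
- arm.read_camera(name): name is "scene" or "side" or "wrist"; returns a dict with "color" (480x640x3 uint8, red, green, blue), "fx", "fy", "cx", "cy" (pixels), "world_from_camera" (4x4, takes a point from camera to world coordinates). Camera axes: x right, y up, looking along -z (the intrinsics and any distortion apply to the point x, -y, -z); pixel columns grow to the right and rows downward; lengths in mm; the calibration is good to about 2 mm. A picture is of the moment at which its call begins. There is no depth.
- arm.sign_off(): hands the job in, once; it reports no verdict.
The state is a dict: "time_s": time; "qpos": joint angles; "joint_velocities": joint speeds; "joint_torque": joint torques, N m; "tcp_pos": TCP position; "tool_rot": TCP orientation; "force": force on the tool from outside, world axes, zero at the start; "wrist_torque": the same for the moment, N m; "width": finger opening in mm.
Only numpy, scipy, OpenCV 4.12 (cv2) and the standard library are available. Lean on these libraries where they do the work, as an engineer would, in place of code of your own. Each camera call takes 0.05 s, during which the arm holds its last target.

## Task

Slide the small solar panel, which lies face down on the rig's plywood board, across the step down onto the white bed: keep it level so that it does not tip over the edge, and slide it rather than lift it (never more than about a centimetre off the board). Push it on against the sprung contact until its back edge clears the step, and set it down flat on the bed so that the step and the spring hold it; only then slide both steel keepers fully in over its frame. Leave the other things on the table where they are.

Things in the scene. Friction and masses are not known exactly. Their poses are not given: they have to be found in the camera images.
- panel: Framed solar panel, loose, face down: aluminium frame 120 (x) x 150 (y) mm, 18 thick, white back with a central black junction box 44 (x) x 60 (y) mm rising 26 above the frame: the place to grip. About 0.3 kg. Origin: centre of its underside; x, y along its sides, z up. Starts on the plywood board, its y axis within 0.2 rad of the rig's.
- rig: Fixed test rig, 250 mm wide (x), 490 long (y); all rig positions here are in its frame, in mm. Origin: on the table, below the middle of the step; x across, y the slide direction (board to bed), z up. Plywood board: y -250 to 0, top z 40. Upright step face at y 0. Contact housing at the far end: x +-45, y 178 to 240, top z 75.
- bed (a point): Where the middle of a seated panel's underside comes: on the white bed at rig x 0, y 75, z 28. The bed runs from the step (y 0) to y 178 and lies 12 mm below the board. A seated panel lies flat with its back edge just behind the step face.
- mouth (a point): Middle of the mouth between the rails, on the board's edge: rig x 0, y 0, z 40. Aluminium rails stand on both sides of the bed from y 15 to 180, top z 48, inner faces at x +-64.5; their ends flare out to about x +-85 at y -27 (top z 49).
- plunger (a joint): Sprung contact at the far end of the bed: how far it is pushed into its housing (m), 0 = out, 0.026 = stop, along the rig's y. About 3.5 N to start, 6 N at 0.010, 10 N at 0.026. With the panel seated against the step it reads 0.010.
- plunger_face (a point): Middle of the sprung contact's flat steel face (50 wide, 24 tall, z 31 to 55); at rig x 0, y 140, z 43 when out. The panel's front edge meets it; to clear the step the panel must push it in by more than 10 mm.
- near_keeper (a joint): Keeper on the rig's -x side: how far it is slid inwards (m), 0 = fully out, 0.032 = fully in; moves along the rig's +x, friction 2 N, stays where it is left.
- far_keeper (a joint): Keeper on the rig's +x side: the same, moving along the rig's -x.
- near_keeper_tab (a point): Top middle of the upright tab of the -x keeper: tab 10 (x) x 40 (y) mm, rising from z 55 to 89 on a flat dark steel plate 46 x 50 and 6 thick (underside z 49, 3 mm over a seated panel). At rig x -112, y 75 when fully out and x -80 when fully in; the plate's inner end is 38 mm further in.
- far_keeper_tab (a point): The same for the +x keeper: rig x 112 when fully out, 80 when fully in.
- spare_panel: Bystander: a like panel face up, 120 x 150 x 18 mm, left of the rig. Origin: centre of underside.
- mug: Bystander: white mug, 80 wide, 95 tall, to the right. Origin: centre of underside.
- screwdriver: Bystander: screwdriver 190 long, lying beyond the rig.
- wood_block: Bystander: wooden block 60 x 110 x 45 mm, beyond and left of the rig. Origin: centre of underside.

How it is judged:
By the outcome, as a careful person would: the job done as asked, in the order asked, and still so for the second after the job is handed in, with the robot touching nothing.
It also fails if it takes over 58 s, if anything falls off the work surface, if the arm or the gripper's body presses on something with over 40 N, if the wrist force passes 120 N, or if a joint passes its speed limit or range.

## Working session

There is one attempt and no reset: what is moved stays moved. The work goes in short steps, Python scripts to look and compute and a tool call to move; the robot and the scene stay as the last step left them, time stands still between calls to the robot, and variables do not carry over. Pictures are saved under pics/ and viewed, and the job is handed in when it is done.

Besides the shell and the picture viewer there is one more tool, called after "Request:" in YAML: its name, and indented under it one key for each argument. drive_tool: Moves the arm, as the interface text tells. Its arguments: {"type":"object","properties":{"plan":{"type":"array"},"squeeze":{"type":"number"}},"required":["plan"]}

```bash
mkdir -p pics
cat > h.py <<'E'
import numpy as np, cv2
from cell import arm
from scipy.spatial.transform import Rotation as R
def snap(name,fn):
    c=arm.read_camera(name); cv2.imwrite('pics/'+fn,c['color'][:,:,::-1]); return c
def ray(c,u,v):
    d=np.array([(u-c['cx'])/c['fx'],-(v-c['cy'])/c['fy'],-1.0])
    T=np.array(c['world_from_camera']); return T[:3,3],T[:3,:3]@d
def onz(c,u,v,z):
    o,d=ray(c,u,v); return o+d*(z-o[2])/d[2]
def proj(c,p):
    T=np.linalg.inv(np.array(c['world_from_camera'])); q=T[:3,:3]@np.array(p)+T[:3,3]
    return c['cx']+c['fx']*q[0]/-q[2], c['cy']-c['fy']*q[1]/-q[2]
E
python3 - <<'E'
from h import *
import pickle
D={}
for n in ['scene','side','wrist']:
    c=snap(n,n+'0.png'); D[n]=c; print(n,{k:(v if k!='color' else 0) for k,v in c.items()})
pickle.dump(D,open('d0.pkl','wb'))
print(arm.get_state(),arm.tip_extent)
E
```

```text
scene {'color': 0, 'fx': 437.50932913902864, 'fy': 437.50932913902864, 'cx': 320.45382375191843, 'cy': 236.86848993434037, 'world_from_camera': array([[-2.29784118e-01, -8.01202069e-01,  5.52516519e-01,
         1.20080303e+03],
       [ 9.73241201e-01, -1.89694407e-01,  1.29682675e-01,
         1.17341571e+02],
       [ 9.07265338e-04,  5.67530859e-01,  8.23351626e-01,
         9.26159074e+02],
       [ 0.00000000e+00,  0.00000000e+00,  0.00000000e+00,
         1.00000000e+00]])}
side {'color': 0, 'fx': 453.6411375517811, 'fy': 453.6411375517811, 'cx': 325.35521617755455, 'cy': 242.6441969059966, 'world_from_camera': array([[-9.98861384e-01,  2.82031559e-02, -3.84775061e-02,
         5.57394904e+02],
       [-4.77067151e-02, -5.91791998e-01,  8.04677762e-01,
         1.03922358e+03],
       [-7.62278210e-05,  8.05597178e-01,  5.92463654e-01,
         8.61407745e+02],
       [ 0.00000000e+00,  0.00000000e+00,  0.00000000e+00,
         1.00000000e+00]])}
wrist {'color': 0, 'fx': 344.871436098107, 'fy': 344.871436098107, 'cx': 319.0152759518766, 'cy': 246.6745274679105, 'world_from_cam
[... 345 characters left out ...]
)}
{'time_s': 0.15, 'qpos': array([-1.34837371e+00,  3.53525981e-01,  1.63394878e+00,  1.55722380e-05,
        1.15520751e+00, -2.39774846e-03]), 'joint_velocities': array([-0.00165783, -0.00018513, -0.0007884 , -0.00028938,  0.00034331,
        0.00094481]), 'joint_torque': array([-4.88297155e-04, -6.05634570e+01, -3.42339849e+01, -9.31418867e-05,
        6.16909689e-03,  1.30318250e-05]), 'tcp_pos': array([ 139.260459  , -608.92687798,  238.71728958]), 'tool_rot': array([ 9.93688831e-01,  1.12170453e-01, -5.27363342e-05, -5.42297217e-04]), 'force': array([-0.22668861, -0.42270596,  0.51276939]), 'wrist_torque': array([ 0.00809557, -0.00973671,  0.04647452]), 'width': 85.44042934554705} 8.0
```

View pics/scene0.png

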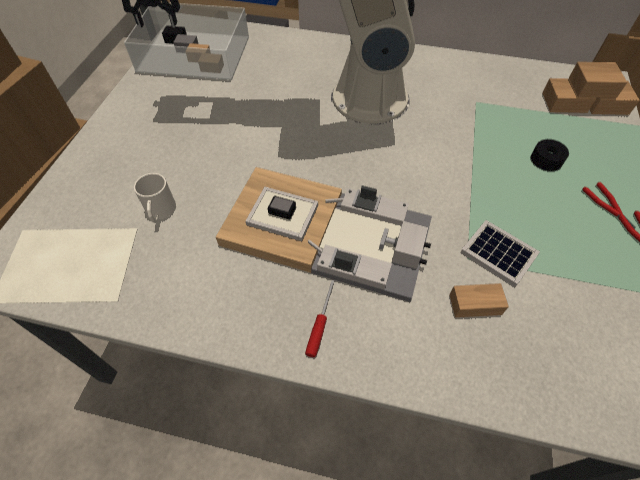

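View pics/side0.png

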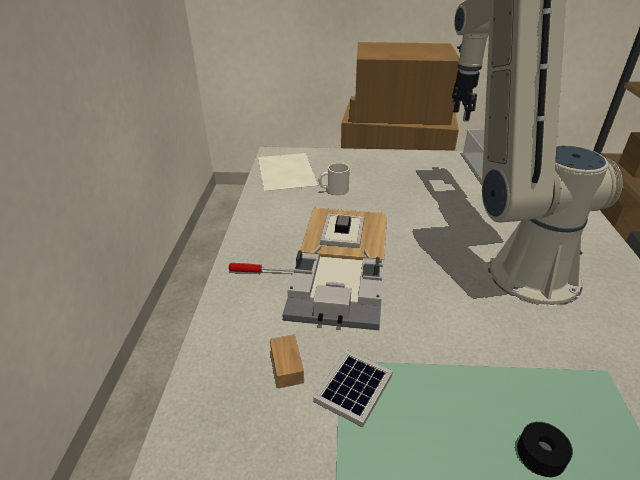

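View pics/wrist0.png

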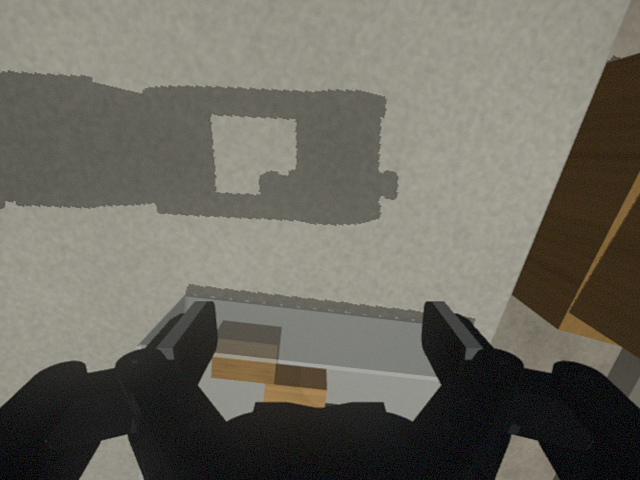

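The scene view shows the rig at about (217-432, 168-298), with the panel's black box at about (282,207). The side view agrees. Next I'll zoom in and measure.

Run:
```python
from h import *
import pickle
D=pickle.load(open('d0.pkl','rb'))
im=D['scene']['color'][155:305,210:440,::-1]; cv2.imwrite('pics/crop_scene.png',cv2.resize(im,None,fx=3.45,fy=3.45,interpolation=cv2.INTER_CUBIC))
im=D['side']['color'][200:335,275:395,::-1]; cv2.imwrite('pics/crop_side.png',cv2.resize(im,None,fx=4.4,fy=4.4,interpolation=cv2.INTER_CUBIC))
```

```text
(no output)
```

View pics/crop_scene.png

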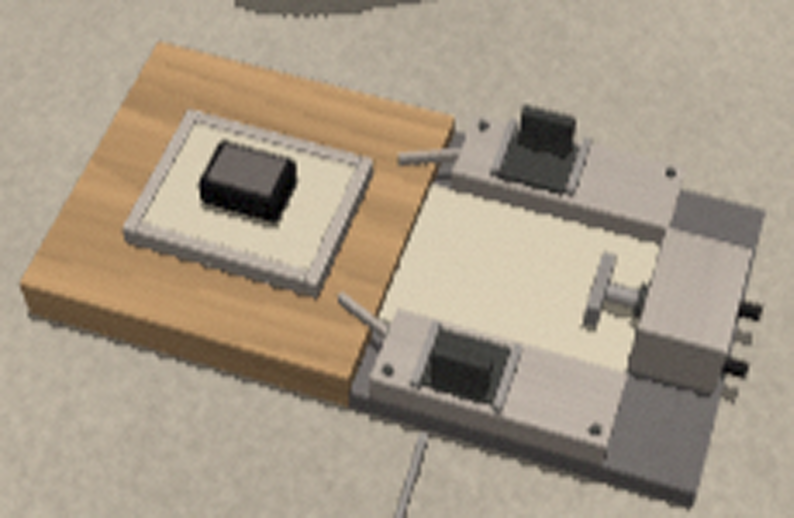

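View pics/crop_side.png

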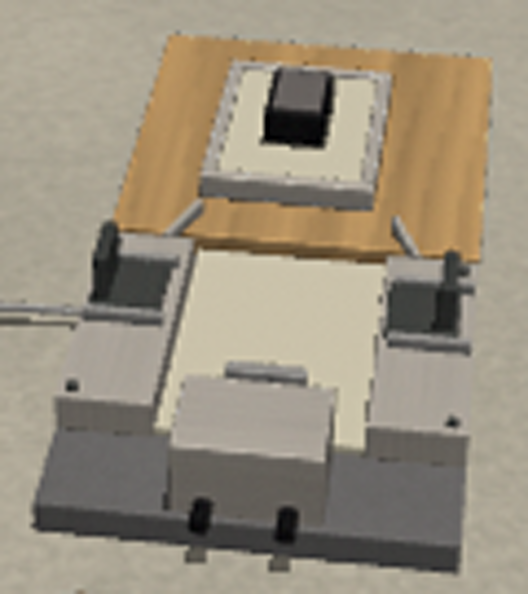

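Both crops show the board corners and panel frame corners clearly, so I'll read them off and convert them to world points.

Run:
```python
from h import *
import pickle
D=pickle.load(open('d0.pkl','rb'))
c=D['scene']
def P(n,pts,z):
    s,ox,oy={'scene':(3.45,210,155),'side':(4.4,275,200)}[n]
    a=np.array([onz(D[n],ox+u/s,oy+v/s,z)[:2] for u,v in pts]); print(n,z,a.round(1).tolist(),a.mean(0).round(1)); return a
P('scene',[(157,42),(22,285),(350,375),(455,118)],40)
P('side',[(170,33),(492,60),(478,260),(115,225)],40)
P('scene',[(192,112),(372,158),(318,283),(125,232)],58)
P('side',[(232,60),(392,72),(375,188),(200,178)],58)
P('scene',[(225,142),(299,162),(283,205),(206,180)],84)
P('side',[(278,70),(333,70),(327,115),(268,112)],84)
```

```text
scene 40 [[419.9, -250.6], [667.2, -270.5], [685.9, -25.2], [443.1, -2.1]] [ 554.  -137.1]
side 40 [[660.4, -276.9], [413.1, -249.9], [437.3, -3.7], [680.8, -30.3]] [ 547.9 -140.2]
scene 58 [[498.6, -194.8], [510.8, -51.7], [628.8, -62.1], [617.8, -207.6]] [ 564. -129.]
side 58 [[609.5, -212.4], [490.9, -201.7], [505.5, -56.5], [624.8, -62.4]] [ 557.7 -133.3]
scene 84 [[541.5, -153.6], [547.1, -96.7], [587.2, -97.5], [578.3, -156.7]] [ 563.5 -126.1]
side 84 [[574.4, -160.3], [535.1, -162.2], [539.1, -104.8], [580.0, -106.6]] [ 557.1 -133.5]
```

```bash
cat >> h.py <<'E'
def rel(pos,yaw):
    s=arm.get_state(); R0=R.from_quat(s['tool_rot'])
    Rt=R.from_euler('z',yaw)*R.from_quat([1,0,0,0])
    print('t',round(s['time_s'],2),'tcp',s['tcp_pos'].round(1),'w',round(s['width'],1),'F',s['force'].round(1))
    print('SHIFT',R0.inv().apply(np.array(pos)-s['tcp_pos']).round(1).tolist(),'TURN',np.degrees((R0.inv()*Rt).as_rotvec()).round(2).tolist())
E
python3 - <<'E'
from h import *
rel([565,-35,285],np.pi/2-0.087)
E
```

```text
t 0.15 tcp [ 139.3 -608.9  238.7] w 85.4 F [-0.2 -0.4  0.5]
SHIFT [543.0, -464.6, -45.8] TURN [-0.05, -0.04, -72.13]
```

Request:
drive_tool:
  plan:
    - [[45, -39, -30], [0, 0, -6], -1]
    - [[90, -77, -46], [0, 0, -12], -1]
    - [[136, -116, -46], [0, 0, -18], -1]
    - [[181, -155, -46], [0, 0, -24], -1]
    - [[226, -194, -46], [0, 0, -30], -1]
    - [[272, -232, -46], [0, 0, -36], -1]
    - [[317, -271, -46], [0, 0, -42], -1]
    - [[362, -310, -46], [0, 0, -48], -1]
    - [[407, -348, -46], [0, 0, -54], -1]
    - [[453, -387, -46], [0, 0, -60], -1]
    - [[498, -426, -46], [0, 0, -66], -1]
    - [[543, -465, -46], [0, 0, -72.1], -1]

```text
time_s: 1.65
tcp_pos: [565.8, -32.8, 285.2]
tool_rot: [0.736, 0.677, 0.0, -0.0]
force: [0.4, -0.8, -0.5]
width: 85.5
```

Run:
```python
from h import *
import pickle
print(arm.get_state()['joint_velocities'].round(2))
rel([565,-35,285],np.pi/2-0.087)
```

```text
[ 0.74  0.39 -0.49 -0.    0.1  -0.1 ]
t 1.65 tcp [565.8 -32.8 285.2] w 85.5 F [ 0.4 -0.8 -0.5]
SHIFT [-2.2, -0.6, 0.2] TURN [-0.02, -0.05, 0.18]
```

Request:
drive_tool:
  plan:
    - [[0, 0, 0], [0, 0, 0], -1]
    - [[0, 0, 0], [0, 0, 0], -1]

```text
time_s: 1.9
tcp_pos: [565.3, -32.8, 284.6]
tool_rot: [0.736, 0.677, -0.0, -0.001]
force: [-0.1, -0.4, -0.1]
width: 85.3
```

Run:
```python
from h import *
import pickle
print(arm.get_state()['joint_velocities'].round(3))
c=snap('wrist','w1.png'); pickle.dump(c,open('w1.pkl','wb')); print(arm.get_state()['tcp_pos'])
```

```text
[-0.029 -0.013  0.011 -0.001 -0.001  0.001]
[565.0592428  -33.37642388 284.82555549]
```

View pics/w1.png

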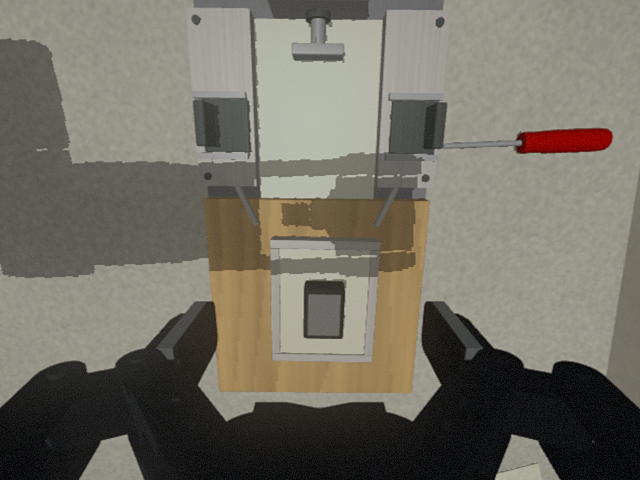

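The wrist view shows the panel at (272-380, 240-361), the box at (304-344, 281-338), the board edge at v≈200, and the mouth between the flares. I'll zoom in for accurate corners.

Run:
```python
from h import *
import pickle
c=pickle.load(open('w1.pkl','rb'))
im=c['color'][180:400,190:445,::-1]; cv2.imwrite('pics/w1a.png',cv2.resize(im,None,fx=2.7,fy=2.7,interpolation=cv2.INTER_CUBIC))
im=c['color'][0:215,180:455,::-1]; cv2.imwrite('pics/w1b.png',cv2.resize(im,None,fx=2.75,fy=2.75,interpolation=cv2.INTER_CUBIC))
```

```text
(no output)
```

View pics/w1a.png

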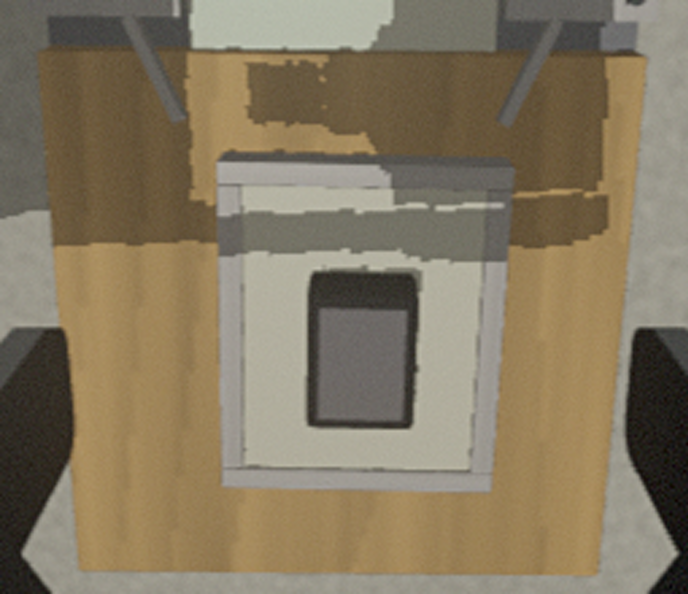

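View pics/w1b.png

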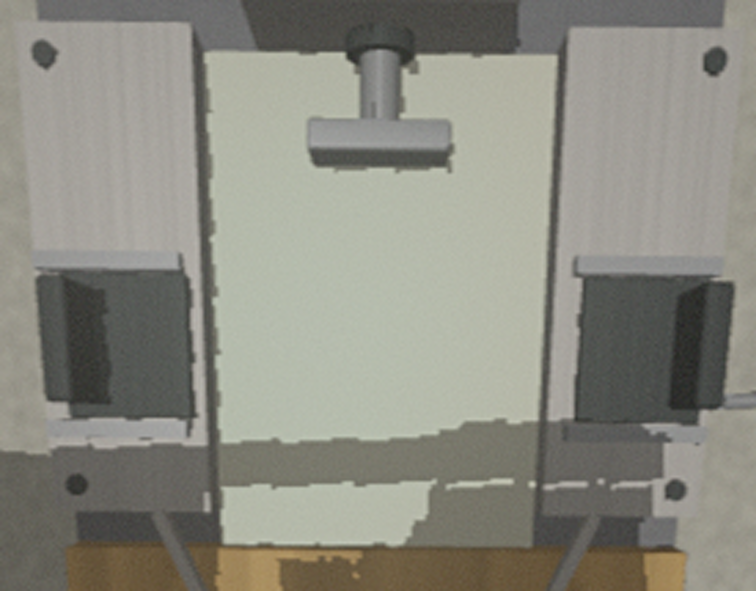

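Run:
```python
from h import *
import pickle
c=pickle.load(open('w1.pkl','rb'))
A=lambda pts,z:np.array([onz(c,190+(u+.5)/2.7-.5,180+(v+.5)/2.7-.5,z)[:2] for u,v in pts])
B=lambda pts,z:np.array([onz(c,180+(u+.5)/2.75-.5,(v+.5)/2.75-.5,z)[:2] for u,v in pts])
def fit(model,w):
    m=np.array(model,float); mc=m-m.mean(0); wc=w-w.mean(0)
    z=np.sum((wc[:,0]+1j*wc[:,1])*np.conj(mc[:,0]+1j*mc[:,1])); a=np.angle(z)
    Rm=np.array([[np.cos(a),-np.sin(a)],[np.sin(a),np.cos(a)]]); t=w.mean(0)-Rm@m.mean(0)
    return a,t,np.abs(z)/np.sum(mc**2),((m@Rm.T+t)-w).round(1).tolist()
bd=A([(40,53),(643,58),(80,573),(598,575)],40)
a,t,s,r=fit([(-125,0),(125,0),(-125,-250),(125,-250)],bd); print('rig',a,t,s,r)
p=A([(218,160),(513,166),(490,491),(223,486)],58)
pa,pt,s,r=fit([(-60,75),(60,75),(60,-75),(-60,-75)],p); print('panel',pa,pt,s,r)
Rm=np.array([[np.cos(a),-np.sin(a)],[np.sin(a),np.cos(a)]])
rg=lambda w:((w-t)@Rm).round(1)
print('panel in rig',rg(pt),pa-a)
b=A([(317,307),(408,310),(402,424),(317,420)],84);print('box',rg(b).tolist(),rg(b.mean(0)))
rl=B([(193,25),(208,510),(568,30),(533,515)],48);print('rails',rg(rl).tolist())
print('plunger',rg(B([(309,150),(450,153)],55)).tolist())
print('tabs',rg(B([(40,278),(47,400)],89)).tolist(),rg(B([(735,285),(722,408)],89)).tolist())
```

```text
rig -0.09052111162193777 [561.76707293 -15.68318898] 0.9901882134866088 [[-2.4, 0.8], [2.3, 0.8], [-0.9, -0.3], [1.0, -1.3]]
panel -0.10553638857180928 [ 560.18164113 -131.71536442] 0.9899781921059726 [[-1.0, 0.7], [1.0, 0.3], [0.8, -0.7], [-0.8, -0.3]]
panel in rig [   8.9 -115.7] -0.015015276949871509
box [[-8.6, -92.3], [26.7, -93.3], [25.5, -142.8], [-8.7, -141.3]] [   8.7 -117.4]
rails [[-62.6, 179.1], [-64.6, 16.0], [65.0, 178.4], [61.1, 14.9]]
plunger [[-23.2, 139.5], [25.4, 138.9]]
tabs [[-108.0, 93.7], [-109.1, 56.0]] [[116.3, 93.0], [116.1, 54.8]]
```

Run:
```python
from h import *
rel([560.3,-131.5,130],np.pi/2-0.1)
rel([560.3,-131.5,67],np.pi/2-0.1)
```

```text
t 1.95 tcp [565.1 -33.4 284.8] w 85.4 F [ 0.2 -0.3  0.4]
SHIFT [-98.2, 3.8, 154.8] TURN [-0.08, -0.03, 0.88]
t 1.95 tcp [565.1 -33.4 284.8] w 85.4 F [ 0.2 -0.3  0.4]
SHIFT [-98.3, 3.8, 217.8] TURN [-0.08, -0.03, 0.88]
```

Request:
drive_tool:
  plan:
    - [[-33, 1, 40], [0, 0, 0.3], -1]
    - [[-66, 3, 80], [0, 0, 0.6], -1]
    - [[-98, 4, 120], [0, 0, 0.9], -1]
    - [[-98, 4, 155], [0, 0, 0.9], -1]
    - [[-98, 4, 175], [0, 0, 0.9], -1]
    - [[-98, 4, 175], [0, 0, 0.9], -1]
    - [[-98, 4, 175], [0, 0, 0.9], -1]

```text
time_s: 2.82
tcp_pos: [560.7, -132.1, 110.8]
tool_rot: [0.742, 0.67, 0.0, -0.0]
force: [0.7, 0.6, 0.4]
width: 85.3
```

Run:
```python
from h import *
import pickle
c=snap('wrist','w2.png'); c2=snap('side','s2.png')
im=c2['color'][140:335,255:395,::-1]; cv2.imwrite('pics/s2c.png',cv2.resize(im,None,fx=3,fy=3,interpolation=cv2.INTER_CUBIC))
rel([560.3,-131.5,67],np.pi/2-0.1)
```

```text
t 2.92 tcp [ 561.1 -131.7  111.1] w 85.4 F [ 0.4  0.9 -0.6]
SHIFT [0.2, -0.9, 44.1] TURN [0.04, -0.0, -0.05]
```

View pics/w2.png

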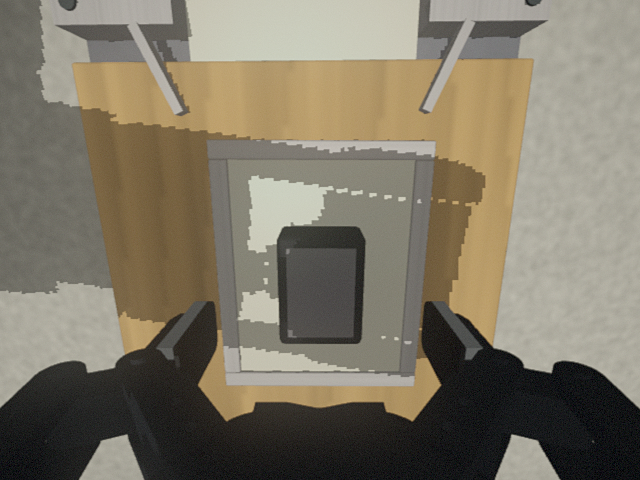

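View pics/s2c.png

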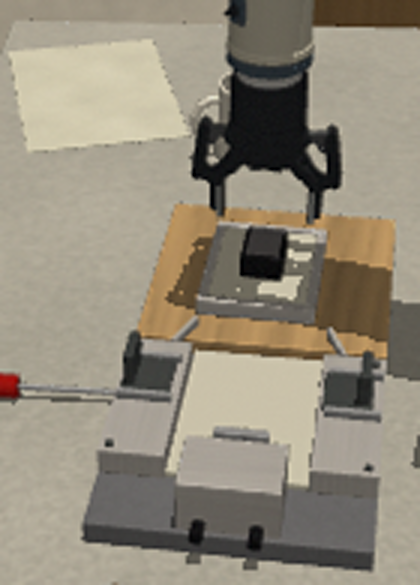

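The wrist view shows the box at (278-365, 227-344), centred between the open jaws at u≈320. I go down and grip.

Request:
drive_tool:
  plan:
    - [[0, -0.5, 15], [0, 0, 0], -1]
    - [[0, -0.5, 30], [0, 0, 0], -1]
    - [[0, -0.5, 41], [0, 0, 0], -1]
    - [[0, -0.5, 44], [0, 0, 0], -1]
    - [[0, -0.5, 44], [0, 0, 0], -1]
    - [[0, -0.5, 44], [0, 0, 0], -1]

```text
time_s: 3.68
tcp_pos: [561.0, -131.7, 67.4]
tool_rot: [0.742, 0.671, 0.0, 0.0]
force: [0.3, -0.3, -0.3]
width: 85.5
```

Request:
drive_tool:
  plan:
    - [[0, 0, 0], [0, 0, 0], 0]
    - [[0, 0, 0], [0, 0, 0], 0.5]
    - [[0, 0, 0], [0, 0, 0], 1]
    - [[0, 0, 0], [0, 0, 0], 1]
    - [[0, 0, 0], [0, 0, 0], 1]
    - [[0, 0, 0], [0, 0, 0], 1]
  squeeze: 35

```text
time_s: 4.42
tcp_pos: [561.4, -131.8, 67.8]
tool_rot: [0.742, 0.671, 0.001, 0.001]
force: [-0.5, 0.5, 6.2]
width: 43.4
```

Run:
```python
from h import *
import pickle
c=snap('wrist','w3.png'); pickle.dump(c,open('w3.pkl','wb'))
s=arm.get_state(); print(s['wrist_torque'])
rel([560.3,-131.5,67],np.pi/2-0.1)
```

```text
[ 0.07346511  0.12530198 -0.06152085]
t 4.47 tcp [ 561.3 -131.8   67.8] w 42.8 F [ 0.3 -0.2  5.9]
SHIFT [0.2, -1.1, 0.8] TURN [0.12, 0.0, -0.05]
```

View pics/w3.png

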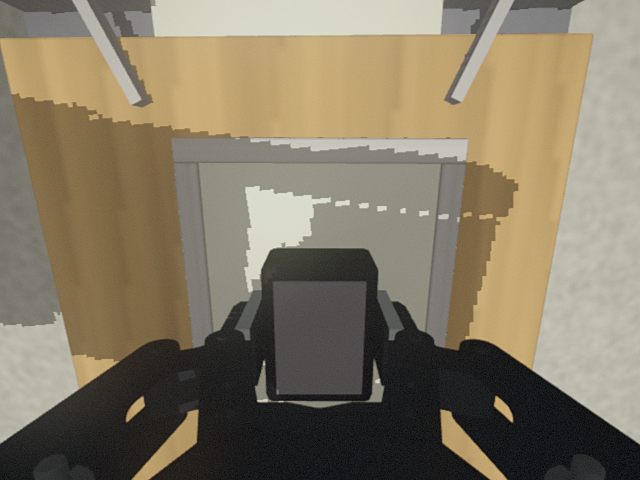

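The box is gripped (width 43). The wrist view now shows the panel's front corners at (173,140) and (468,140), the flare tips at (140,103) and (455,102), and the board edge at v≈36. I'll take the offset to the mouth from these.

Run:
```python
from h import *
import pickle
c=pickle.load(open('w3.pkl','rb'))
W=lambda pts,z:np.array([onz(c,u,v,z)[:2] for u,v in pts])
a=-0.0905;t=np.array([561.8,-15.7]);Rm=np.array([[np.cos(a),-np.sin(a)],[np.sin(a),np.cos(a)]])
rg=lambda w:((w-t)@Rm).round(1).tolist()
e=W([(0,38),(593,34)],40); print('edge',rg(e),np.arctan2(*(e[1]-e[0])[::-1]))
f=W([(173,140),(468,140)],58); print('front',rg(f),np.arctan2(*(f[1]-f[0])[::-1]))
f=W([(190,330),(447,330)],58); print('sides',rg(f))
print('flare',rg(W([(140,103),(455,102)],49)))
print('railmouth bed edges',rg(W([(153,35),(442,35)],28)))
```

```text
edge [[-122.4, -0.4], [123.9, -1.5]] -0.09508215619757461
front [[-48.4, -42.2], [68.9, -43.5]] -0.10145303565341829
sides [[-51.1, -126.4], [68.1, -127.8]]
flare [[-63.8, -27.2], [65.7, -28.3]]
railmouth bed edges [[-63.8, 3.5], [65.0, 2.1]]
```

Run:
```python
from h import *
import pickle
D=pickle.load(open('d0.pkl','rb'));w1=pickle.load(open('w1.pkl','rb'));w3=pickle.load(open('w3.pkl','rb'))
a=-0.092;t=np.array([561.8,-15.7]);Rm=np.array([[np.cos(a),-np.sin(a)],[np.sin(a),np.cos(a)]])
rg=lambda w:((w[:2]-t)@Rm).round(1).tolist()
for z in (40,45,49):
  print(z)
  for n,(s,ox,oy),pts in [('scene',(3.45,210,155),[(400,160),(455,153),(342,297),(380,335)]),('side',(4.4,275,200),[(200,205),(172,233),(396,220),(412,250)])]:
    print(n,[rg(onz(D[n],ox+u/s,oy+v/s,z)) for u,v in pts])
  print('w1',[rg(onz(w1,190+u/2.7,180+v/2.7,z)) for u,v in [(180,120),(130,20),(503,122),(557,22)]])
  print('w3',[rg(onz(w3,u,v,z)) for u,v in [(140,103),(80,0),(455,102),(506,0)]])
im=w3['color'][0:160,0:640,::-1]; cv2.imwrite('pics/w3c.png',cv2.resize(im[:, :200],None,fx=4,fy=3.7,interpolation=cv2.INTER_CUBIC)[:600,:800])
```

```text
40
scene [[-66.3, -24.6], [-86.1, 12.8], [65.4, -24.7], [87.1, 11.0]]
side [[66.2, -34.0], [80.2, -0.2], [-68.3, -35.7], [-81.1, -4.2]]
w1 [[-66.4, -28.4], [-84.9, 12.5], [67.6, -28.2], [87.1, 13.1]]
w3 [[-68.1, -26.2], [-86.5, 12.8], [69.1, -27.1], [86.1, 11.2]]
45
scene [[-62.4, -23.4], [-82.1, 13.8], [68.6, -23.5], [90.2, 12.0]]
side [[65.1, -27.4], [79.1, 6.2], [-68.5, -29.1], [-81.2, 2.3]]
w1 [[-65.5, -27.4], [-83.7, 13.0], [66.7, -27.1], [86.0, 13.6]]
w3 [[-65.7, -26.8], [-83.6, 10.9], [67.3, -27.7], [83.7, 9.4]]
49
scene [[-59.3, -22.4], [-78.9, 14.6], [71.1, -22.5], [92.6, 12.8]]
side [[64.3, -22.1], [78.2, 11.3], [-68.6, -23.8], [-81.3, 7.4]]
w1 [[-64.7, -26.5], [-82.8, 13.5], [66.0, -26.3], [85.1, 14.0]]
w3 [[-63.8, -27.3], [-81.2, 9.5], [65.8, -28.2], [81.8, 8.0]]
```

View pics/w3c.png

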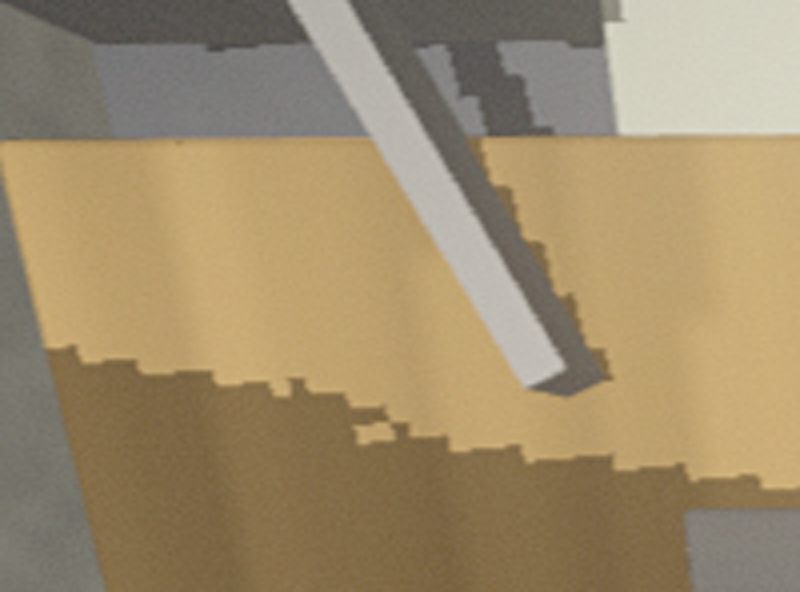

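The flares actually converge to about ±65 at their tips, so the clearance is only about 5 mm a side. I'll centre the panel first with a sideways slide, then look again before it enters.

Request:
drive_tool:
  plan:
    - [[0, 0, -1], [0, 0, 0], 1]
    - [[0, -3, -1.2], [0, 0, -0.3], 1]
    - [[0, -6, -1.2], [0, 0, -0.5], 1]
    - [[0, -9.2, -1.2], [0, 0, -0.5], 1]
    - [[0, -9.2, -1.2], [0, 0, -0.5], 1]
    - [[0, -9.2, -1.2], [0, 0, -0.5], 1]

```text
time_s: 5.22
tcp_pos: [552.3, -130.9, 69.0]
tool_rot: [0.739, 0.674, 0.001, 0.001]
force: [-0.5, -0.7, -3.5]
width: 43.6
```

Run:
```python
from h import *
import pickle
c=snap('wrist','w4.png'); pickle.dump(c,open('w4.pkl','wb'))
im=c['color'][0:200,60:560,::-1]; cv2.imwrite('pics/w4c.png',cv2.resize(im,None,fx=1.6,fy=3,interpolation=cv2.INTER_CUBIC))
rel([560.3,-131.5,67],np.pi/2-0.092)
```

```text
t 5.28 tcp [ 552.3 -130.9   69.1] w 43.4 F [ 0.2 -0.1 -4.1]
SHIFT [0.2, 8.0, 2.1] TURN [0.13, 0.01, -0.01]
```

View pics/w4c.png

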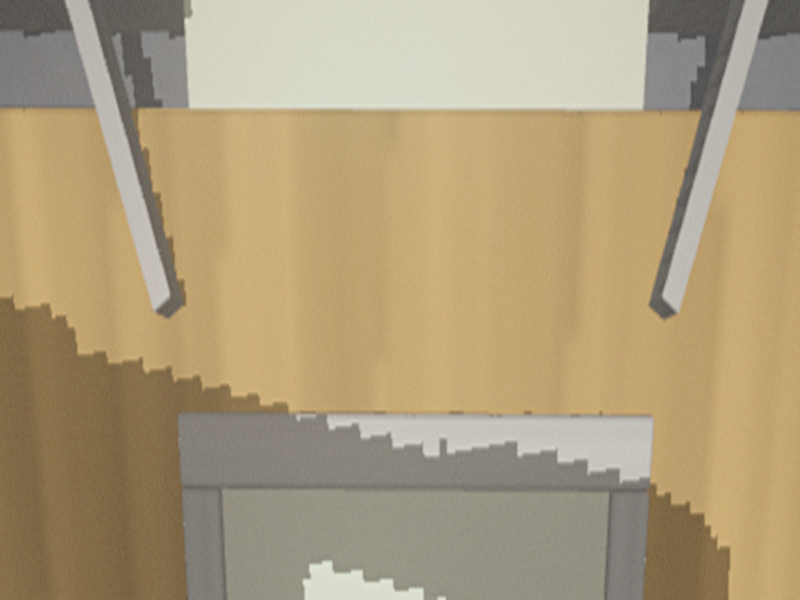

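Run:
```python
from h import *
import pickle
c=pickle.load(open('w4.pkl','rb'))
a=-0.092;t=np.array([561.8,-15.7]);Rm=np.array([[np.cos(a),-np.sin(a)],[np.sin(a),np.cos(a)]])
W=lambda pts,z:np.array([((onz(c,60+u/1.6,v/3,z)[:2]-t)@Rm) for u,v in pts]).round(1).tolist()
print('flare',W([(172,293),(664,293)],49),'bot',W([(184,295),(650,300)],40))
print('front',W([(180,413),(652,415)],59),'side',W([(188,585),(643,585)],59))
print('bed',W([(188,108),(645,110)],28),'edge',W([(10,109),(790,111)],40))
print(((arm.get_state()['tcp_pos'][:2]-t)@Rm).round(1))
```

```text
flare [[-62.6, -25.7], [64.5, -25.8]] bot [[-63.0, -24.8], [64.5, -25.5]]
front [[-58.3, -41.8], [59.1, -42.1]] side [[-58.9, -64.5], [59.4, -64.6]]
bed [[-63.5, 2.8], [64.9, 2.5]] edge [[-105.7, -0.7], [98.4, -1.0]]
[   1.1 -115.6]
```

Panel is centred in the mouth (x 0.35 against 0.8 for the flares) and hangs about 1 mm clear. I'll slide it along tool x.

Request:
drive_tool:
  plan:
    - [[12, 0.4, 0.3], [0, 0, 0], 1]
    - [[28, 0.4, 0.3], [0, 0, 0], 1]
    - [[44, 0.4, 0.3], [0, 0, 0], 1]
    - [[60, 0.4, 0.3], [0, 0, 0], 1]
    - [[76, 0.4, 0.3], [0, 0, 0], 1]
    - [[92, 0.4, 0.3], [0, 0, 0], 1]
    - [[108, 0.4, 0.3], [0, 0, 0], 1]
    - [[124, 0.4, 0.3], [0, 0, 0], 1]
    - [[138, 0.4, 0.3], [0, 0, 0], 1]
    - [[150, 0.4, 0.3], [0, 0, 0], 1]
    - [[150, 0.4, 0.3], [0, 0, 0], 1]

```text
time_s: 6.65
tcp_pos: [566.6, 19.2, 68.8]
tool_rot: [0.739, 0.674, 0.001, 0.001]
force: [0.4, 0.3, -3.7]
width: 43.5
```

Run:
```python
from h import *
import pickle
c=snap('wrist','w5.png'); pickle.dump(c,open('w5.pkl','wb'))
a=-0.092;t=np.array([561.8,-15.7]);Rm=np.array([[np.cos(a),-np.sin(a)],[np.sin(a),np.cos(a)]])
print(((arm.get_state()['tcp_pos'][:2]-t)@Rm).round(1))
rel([560.3,-131.5,67],np.pi/2-0.092)
```

```text
[ 1.6 34.7]
t 6.7 tcp [566.5  18.7  68.7] w 43.6 F [ 0.  -0.3 -3.1]
SHIFT [-150.1, 7.5, 1.8] TURN [0.13, 0.02, 0.04]
```

View pics/w5.png

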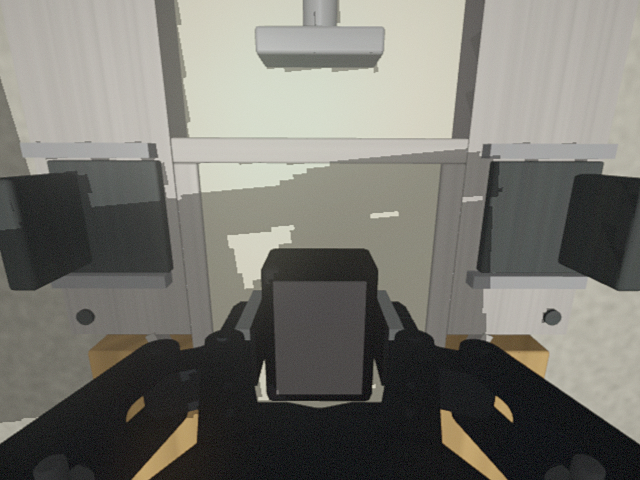

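The wrist view shows the panel between the keepers, with its front edge at v≈138 and u 173-468, and the plunger face at u 256-384, v≈67. The left plate's inner edge at u≈170 is close to the panel, so I check that gap.

Run:
```python
from h import *
import pickle
c=pickle.load(open('w5.pkl','rb'))
im=c['color'][120:320,0:640,::-1]; cv2.imwrite('pics/w5c.png',cv2.resize(im[:,100:260],None,fx=4,fy=2.9,interpolation=cv2.INTER_CUBIC))
a=-0.092;t=np.array([561.8,-15.7]);Rm=np.array([[np.cos(a),-np.sin(a)],[np.sin(a),np.cos(a)]])
W=lambda pts,z:np.array([((onz(c,u,v,z)[:2]-t)@Rm) for u,v in pts]).round(1).tolist()
print('front',W([(172,138),(468,138)],58.7),'side',W([(190,320),(449,320)],58.7))
print('plateL',W([(164,160),(171,270)],55),'plateR',W([(489,160),(480,272)],55))
print('plunger',W([(256,55),(384,54)],55))
print('rails',W([(158,0),(175,335),(483,0),(470,335)],48))
```

```text
front [[-58.1, 108.8], [59.7, 108.8]] side [[-59.0, 28.9], [60.3, 28.8]]
plateL [[-63.9, 100.2], [-66.6, 51.9]] plateR [[71.0, 100.2], [73.5, 50.9]]
plunger [[-23.8, 139.4], [25.3, 139.7]]
rails [[-62.0, 160.1], [-71.7, 15.0], [64.0, 160.3], [76.2, 14.8]]
```

View pics/w5c.png

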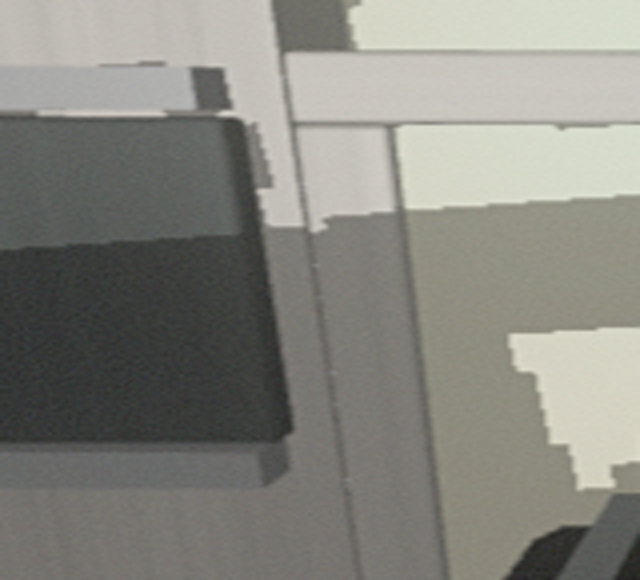

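Request:
drive_tool:
  plan:
    - [[8, -0.2, 0], [0, 0, 0], 1]
    - [[18, -0.2, 0], [0, 0, 0], 1]
    - [[28, -0.2, 0], [0, 0, 0], 1]
    - [[35, -0.2, 0], [0, 0, 0], 1]
    - [[41, -0.2, 0], [0, 0, 0], 1]
    - [[46, -0.2, 0], [0, 0, 0], 1]
    - [[46, -0.2, 0], [0, 0, 0], 1]
    - [[46, -0.2, 0], [0, 0, 0], 1]

```text
time_s: 7.7
tcp_pos: [570.6, 63.9, 68.8]
tool_rot: [0.738, 0.674, 0.0, 0.001]
force: [0.1, -7.7, -0.5]
width: 43.1
```

Run:
```python
from h import *
import pickle
c=snap('wrist','w6.png'); pickle.dump(c,open('w6.pkl','wb'))
c=snap('scene','sc6.png'); pickle.dump(c,open('sc6.pkl','wb'))
im=c['color'][155:305,300:440,::-1]; cv2.imwrite('pics/sc6c.png',cv2.resize(im,None,fx=4,fy=4,interpolation=cv2.INTER_CUBIC))
a=-0.092;t=np.array([561.8,-15.7]);Rm=np.array([[np.cos(a),-np.sin(a)],[np.sin(a),np.cos(a)]])
print(((arm.get_state()['tcp_pos'][:2]-t)@Rm).round(1))
rel([560.3,-131.5,67],np.pi/2-0.092)
```

```text
[ 1.4 80. ]
t 7.8 tcp [570.6  63.8  68.8] w 43.5 F [-0.4 -7.  -0.9]
SHIFT [-195.4, 7.5, 2.1] TURN [0.13, 0.08, 0.06]
```

View pics/w6.png

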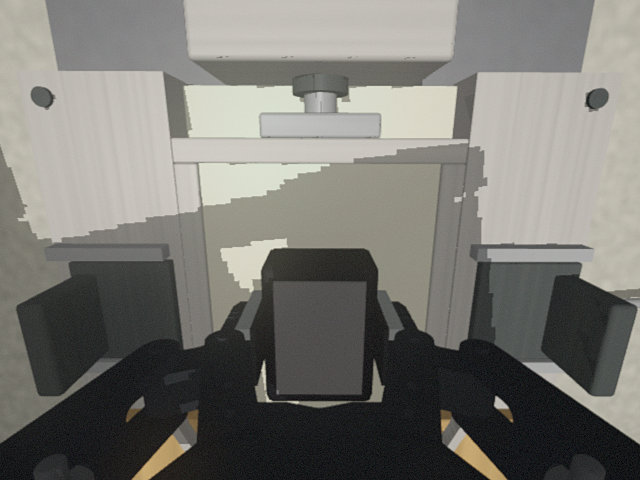

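View pics/sc6c.png

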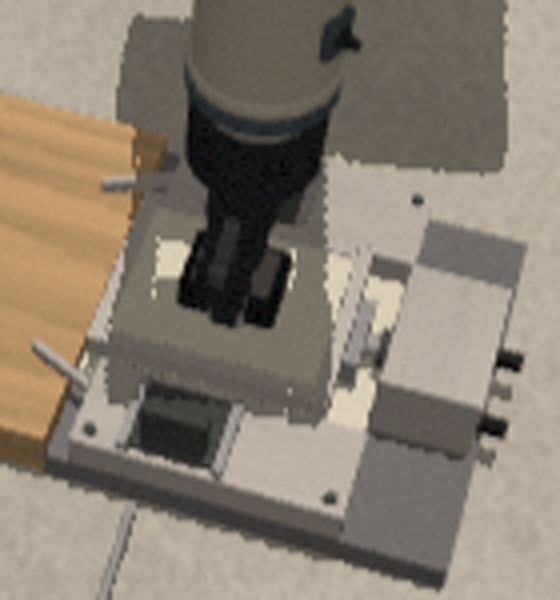

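The panel is against the plunger: 7.3 N matches about 15 mm of travel, so the back edge should be about 4 mm past the step. I lower straight down.

Request:
drive_tool:
  plan:
    - [[0.5, 0, 3], [0, 0, 0], 1]
    - [[0.5, 0, 6], [0, 0, 0], 1]
    - [[0.5, 0, 9], [0, 0, 0], 1]
    - [[0.5, 0, 11.5], [0, 0, 0], 1]
    - [[0.5, 0, 12.5], [0, 0, 0], 1]
    - [[0.5, 0, 12.5], [0, 0, 0], 1]

```text
time_s: 8.55
tcp_pos: [570.6, 63.7, 56.4]
tool_rot: [0.738, 0.674, -0.0, 0.002]
force: [-0.9, -6.8, -1.2]
width: 43.2
```

Run:
```python
from h import *
print(arm.get_state()['wrist_torque'].round(2))
rel([560.3,-131.5,67],np.pi/2-0.092)
```

```text
[-1.04  0.03 -0.05]
t 8.55 tcp [570.6  63.7  56.4] w 43.2 F [-0.9 -6.8 -1.2]
SHIFT [-195.3, 7.4, -10.1] TURN [0.12, 0.15, 0.08]
```

Request:
drive_tool:
  plan:
    - [[0, 0, 0.6], [0, 0, 0], 1]
    - [[0, 0, 1], [0, 0, 0], 1]
    - [[0, 0, 1], [0, 0, 0], 1]

```text
time_s: 8.93
tcp_pos: [570.6, 63.0, 55.8]
tool_rot: [0.738, 0.674, -0.001, 0.002]
force: [-2.1, -7.2, 3.2]
width: 43.5
```

Run:
```python
from h import *
import pickle
c=snap('side','s7.png')
im=c['color'][180:335,275:395,::-1]; cv2.imwrite('pics/s7c.png',cv2.resize(im,None,fx=3.8,fy=3.8,interpolation=cv2.INTER_CUBIC))
print(arm.get_state()['wrist_torque'].round(2))
rel([560.3,-131.5,67],np.pi/2-0.092)
```

```text
[-0.95  0.33  0.  ]
t 8.97 tcp [570.6  63.   55.9] w 43.4 F [-2.2 -7.3  3.1]
SHIFT [-194.7, 7.3, -10.4] TURN [0.12, 0.21, 0.1]
```

View pics/s7c.png

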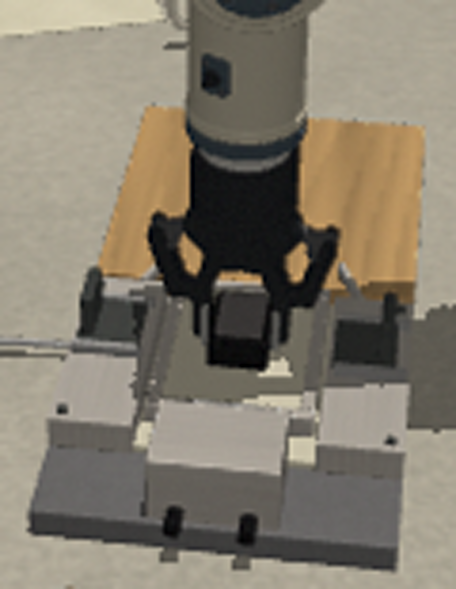

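The panel is on the bed (contact force up). I ease it back toward the step, then open.

Request:
drive_tool:
  plan:
    - [[-1, 0, 0], [0, 0, 0], 1]
    - [[-2, 0, 0], [0, 0, 0], 1]
    - [[-3, 0, 0], [0, 0, 0], 1]
    - [[-3.5, 0, 0], [0, 0, 0], 1]
    - [[-3.5, 0, 0], [0, 0, 0], 1]

```text
time_s: 9.6
tcp_pos: [570.3, 60.0, 56.0]
tool_rot: [0.738, 0.674, -0.0, 0.002]
force: [-1.7, 3.3, 1.7]
width: 43.5
```

Run:
```python
from h import *
print(arm.get_state()['wrist_torque'].round(2))
rel([560.3,-131.5,67],np.pi/2-0.092)
```

```text
[0.58 0.27 0.04]
t 9.6 tcp [570.3  60.   56. ] w 43.5 F [-1.7  3.3  1.7]
SHIFT [-191.7, 7.4, -10.4] TURN [0.12, 0.18, 0.09]
```

Fy flipped to +3.3 N, so the back edge is on the step face. I release and rise for a look.

Request:
drive_tool:
  plan:
    - [[0, 0, 0], [0, 0, 0], 0.2]
    - [[0, 0, 0], [0, 0, 0], -0.4]
    - [[0, 0, 0], [0, 0, 0], -1]
    - [[0, 0, 0], [0, 0, 0], -1]
    - [[0, 0, -20], [0, 0, 0], -1]
    - [[0, 0, -60], [0, 0, 0], -1]
    - [[0, 0, -110], [0, 0, 0], -1]
    - [[0, 0, -150], [0, 0, 0], -1]
    - [[-20, 0, -180], [0, 0, 0], 0]
    - [[-20, 0, -180], [0, 0, 0], 1]
    - [[-20, 0, -180], [0, 0, 0], 1]

```text
time_s: 10.98
tcp_pos: [567.7, 40.8, 235.3]
tool_rot: [0.738, 0.674, -0.001, 0.002]
force: [0.9, -1.0, -0.3]
width: 32.2
```

Run:
```python
from h import *
import pickle
c=snap('wrist','w8.png'); pickle.dump(c,open('w8.pkl','wb'))
im=c['color'][100:400,150:490,::-1]; cv2.imwrite('pics/w8c.png',cv2.resize(im,None,fx=2,fy=2,interpolation=cv2.INTER_CUBIC))
rel([560.3,-131.5,67],np.pi/2-0.092)
```

```text
t 11.03 tcp [567.4  40.9 234.9] w 24.4 F [-0.8  0.1  0.6]
SHIFT [-171.8, 8.4, 168.4] TURN [0.02, 0.18, 0.09]
```

View pics/w8.png

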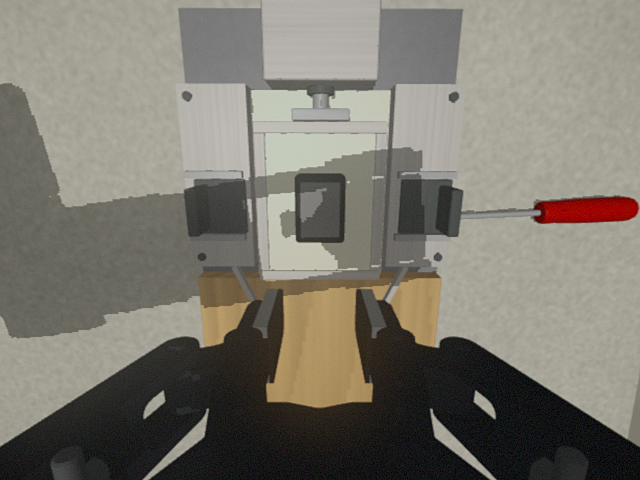

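View pics/w8c.png

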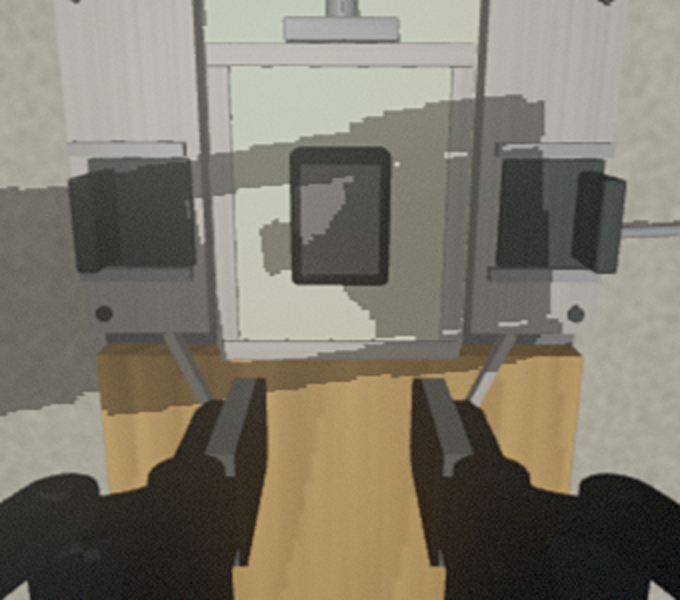

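Run:
```python
from h import *
import pickle
c=pickle.load(open('w8.pkl','rb'))
a=-0.092;t=np.array([561.8,-15.7]);Rm=np.array([[np.cos(a),-np.sin(a)],[np.sin(a),np.cos(a)]])
W=lambda pts,z:np.array([((onz(c,150+u/2,100+v/2,z)[:2]-t)@Rm) for u,v in pts]).round(1).tolist()
print('panel46',W([(207,42),(475,42),(461,357),(223,359)],46))
print('panel58',W([(207,42),(475,42),(461,357),(223,359)],52))
print('step',W([(103,354),(580,356)],40))
print('plunger',W([(284,38),(399,38)],55))
print('tabs L',W([(70,180),(78,271)],89),W([(95,170),(103,268)],89),'R',W([(625,182),(617,273)],89))
print('plates',W([(192,158),(196,265)],55),W([(500,158),(497,268)],55))
im=c['color'][260:300,230:420,::-1]; cv2.imwrite('pics/w8d.png',cv2.resize(im,None,fx=4.2,fy=8,interpolation=cv2.INTER_CUBIC))
```

```text
panel46 [[-58.2, 149.8], [60.0, 149.9], [61.1, 1.5], [-57.9, 0.4]]
panel58 [[-57.1, 149.3], [58.9, 149.4], [60.0, 3.8], [-56.8, 2.8]]
step [[-119.8, 0.8], [122.8, -0.2]]
plunger [[-23.6, 150.8], [25.7, 150.8]]
tabs L [[-108.4, 94.2], [-109.1, 56.5]] [[-98.0, 98.2], [-98.5, 57.8]] R [[115.4, 93.5], [116.3, 55.7]]
plates [[-65.8, 100.2], [-66.8, 50.9]] [[72.2, 100.2], [74.1, 49.5]]
```

View pics/w8d.png

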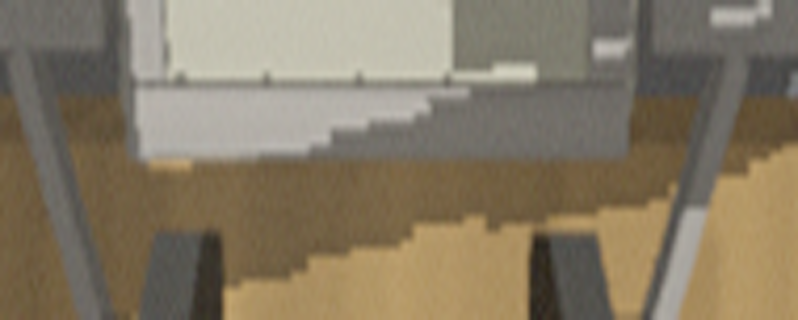

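The panel is seated: its outline fits at z 46, y 0.5 to 150, with the plunger face at about 150.8 (10 mm in). For the keepers I'll turn the tool 90° so the shut fingers push with their narrow side.

```bash
cat >> h.py <<'E'
def w(x,y):
    a=-0.092;t=np.array([561.8,-15.7]);Rm=np.array([[np.cos(a),-np.sin(a)],[np.sin(a),np.cos(a)]]); return Rm@np.array([x,y])+t
E
python3 - <<'E'
from h import *
print(arm.get_state()['qpos'].round(2))
rel([*w(-134,75),130],-0.092)
E
```

```text
[ 0.07  0.27  1.76 -0.    1.11  0.16]
t 11.03 tcp [567.4  40.9 234.9] w 24.4 F [-0.8  0.1  0.6]
SHIFT [18.7, -134.4, 104.7] TURN [0.16, 0.13, 90.09]
```

Request:
drive_tool:
  plan:
    - [[2, -15, 0], [0, 0, 10], 1]
    - [[4, -30, 0], [0, 0, 20], 1]
    - [[6, -45, 0], [0, 0, 30], 1]
    - [[8, -60, 0], [0, 0, 40], 1]
    - [[10, -75, 0], [0, 0, 50], 1]
    - [[12, -90, 0], [0, 0, 60], 1]
    - [[14, -105, 20], [0, 0, 70], 1]
    - [[16, -120, 50], [0, 0, 80], 1]
    - [[18.7, -134.4, 80], [0, 0, 90], 1]
    - [[18.7, -134.4, 105], [0, 0, 90], 1]
    - [[18.7, -134.4, 105], [0, 0, 90], 1]
    - [[18.7, -134.4, 105], [0, 0, 90], 1]

```text
time_s: 12.52
tcp_pos: [435.5, 71.5, 129.9]
tool_rot: [0.999, -0.045, -0.0, 0.002]
force: [0.8, 0.6, -0.5]
width: -0.2
```

Run:
```python
from h import *
c=snap('wrist','w9.png'); c=snap('side','s9.png')
im=c['color'][130:335,275:435,::-1]; cv2.imwrite('pics/s9c.png',cv2.resize(im,None,fx=2.9,fy=2.9,interpolation=cv2.INTER_CUBIC))
rel([*w(-134,75),74],-0.092)
```

```text
t 12.62 tcp [436.   71.5 130.5] w -0.4 F [-0.1 -0.3  0.3]
SHIFT [-0.8, 0.1, 56.5] TURN [0.16, -0.09, 0.09]
```

View pics/w9.png

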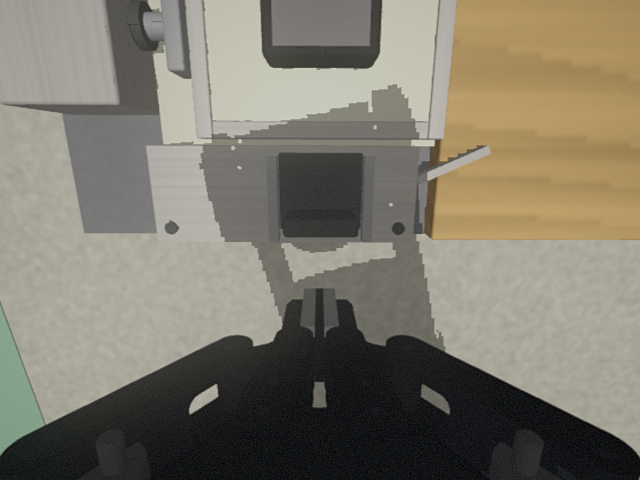

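View pics/s9c.png

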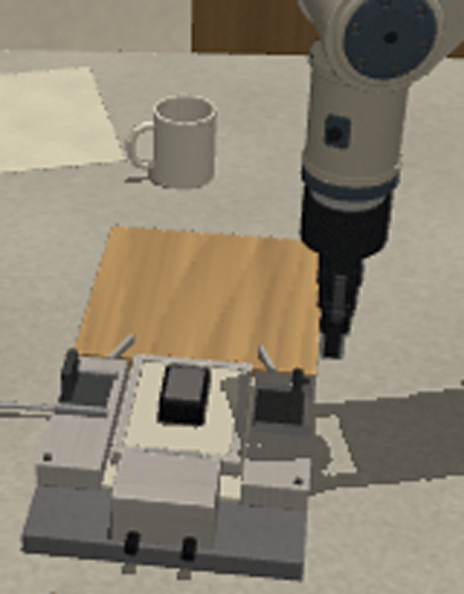

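The wrist view shows the shut fingers (u≈320, v 290-335) in line with the near tab (u 282-360) and clear outside it. The panel is flat and seated. I go down and push.

Request:
drive_tool:
  plan:
    - [[-1, 0, 30], [0, 0, 0], 1]
    - [[-1, 0, 56], [0, 0, 0], 1]
    - [[-1, 0, 56], [0, 0, 0], 1]
    - [[8, 0, 56], [0, 0, 0], 1]
    - [[14, 0, 56], [0, 0, 0], 1]
    - [[19, 0, 56], [0, 0, 0], 1]
    - [[24, 0, 56], [0, 0, 0], 1]
    - [[28, 0, 56], [0, 0, 0], 1]
    - [[31, 0, 56], [0, 0, 0], 1]
    - [[33, 0, 56], [0, 0, 0], 1]
    - [[33, 0, 56], [0, 0, 0], 1]

```text
time_s: 14.0
tcp_pos: [469.3, 68.3, 74.5]
tool_rot: [0.999, -0.045, 0.001, 0.001]
force: [-0.5, -0.9, 0.5]
width: -0.5
```

Run:
```python
from h import *
rel([*w(-96,75),74],-0.092)
```

```text
t 14.0 tcp [469.3  68.3  74.5] w -0.5 F [-0.5 -0.9  0.5]
SHIFT [3.8, 0.2, 0.5] TURN [0.16, -0.12, 0.1]
```

Request:
drive_tool:
  plan:
    - [[1.5, 0, 0], [0, 0, 0], 1]
    - [[3, 0, 0], [0, 0, 0], 1]
    - [[4.5, 0, 0], [0, 0, 0], 1]

```text
time_s: 14.38
tcp_pos: [473.8, 67.9, 74.5]
tool_rot: [0.999, -0.045, 0.001, 0.001]
force: [-2.7, 0.3, 1.4]
width: 0.1
```

Run:
```python
from h import *
c=snap('wrist','w10.png')
rel([*w(-96,75),74],-0.092)
```

```text
t 14.43 tcp [474.   67.9  74.5] w 0.2 F [-2.3 -0.  -0.4]
SHIFT [-0.9, 0.2, 0.5] TURN [0.16, -0.12, 0.1]
```

View pics/w10.png

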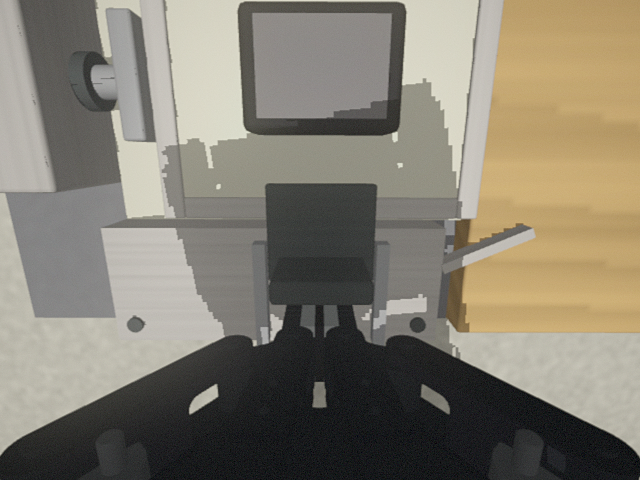

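The wrist view shows the plate's inner end at v≈184, beyond the frame edge at v≈200, with the fingers behind the tab. I keep creeping until the stop.

Request:
drive_tool:
  plan:
    - [[1, 0, 0], [0, 0, 0], 1]
    - [[2, 0, 0], [0, 0, 0], 1]
    - [[2, 0, 0], [0, 0, 0], 1]

```text
time_s: 14.8
tcp_pos: [474.8, 67.7, 74.3]
tool_rot: [0.999, -0.045, -0.0, 0.002]
force: [-5.6, 1.6, 4.0]
width: -0.2
```

Request:
drive_tool:
  plan:
    - [[1, 0, 0], [0, 0, 0], 1]
    - [[2, 0, 0], [0, 0, 0], 1]
    - [[2, 0, 0], [0, 0, 0], 1]

```text
time_s: 15.18
tcp_pos: [474.8, 67.6, 74.0]
tool_rot: [0.999, -0.045, -0.002, 0.002]
force: [-9.1, 2.3, 6.6]
width: -0.0
```

The force rises with no motion, at the expected full-in position, so the near keeper is at its stop. I back off, rise, and cross to the far side.

Request:
drive_tool:
  plan:
    - [[-3, 0, 0], [0, 0, 0], 1]
    - [[-15, 0, 0], [0, 0, 0], 1]
    - [[-20, 0, -40], [0, 0, 0], 1]
    - [[-20, 0, -90], [0, 0, 0], 1]
    - [[-10, 0, -110], [0, 0, 0], 1]
    - [[40, 0, -110], [0, 0, 0], 1]
    - [[100, 0, -110], [0, 0, 0], 1]
    - [[160, 0, -110], [0, 0, 0], 1]
    - [[210, 0, -110], [0, 0, 0], 1]
    - [[240, 0, -110], [0, 0, 0], 1]
    - [[240, 0, -110], [0, 0, 0], 1]
    - [[240, 0, -110], [0, 0, 0], 1]

```text
time_s: 16.68
tcp_pos: [713.1, 46.3, 182.6]
tool_rot: [0.999, -0.045, -0.003, 0.002]
force: [-0.1, -0.3, -0.3]
width: -0.1
```

Run:
```python
from h import *
c=snap('wrist','w11.png')
rel([*w(142,75),130],-0.092)
rel([*w(142,75),74],-0.092)
```

```text
t 16.73 tcp [713.   46.4 182.9] w -0.1 F [-0.1 -0.2 -0.3]
SHIFT [-2.6, 0.5, 52.9] TURN [0.21, 0.3, 0.08]
t 16.73 tcp [713.   46.4 182.9] w -0.1 F [-0.1 -0.2 -0.3]
SHIFT [-2.3, 0.3, 108.9] TURN [0.21, 0.3, 0.08]
```

View pics/w11.png

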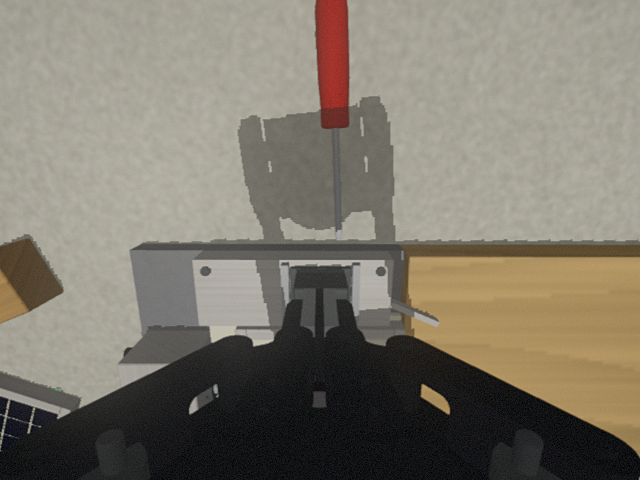

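Run:
```python
from h import *
c=arm.read_camera('wrist')
for p in [(117,75,89),(117,55,89),(117,95,89),(133,75,66),(133,75,175),(142,75,66)]: print(p,np.round(proj(c,[*w(p[0],p[1]),p[2]])))
cv2.imwrite('pics/w11c.png',cv2.resize(c['color'][230:350,220:420,::-1],None,fx=4,fy=4,interpolation=cv2.INTER_CUBIC))
```

```text
(117, 75, 89) [320. 288.]
(117, 55, 89) [349. 288.]
(117, 95, 89) [292. 288.]
(133, 75, 66) [320. 257.]
(133, 75, 175) [322. 329.]
(142, 75, 66) [320. 246.]
```

View pics/w11c.png

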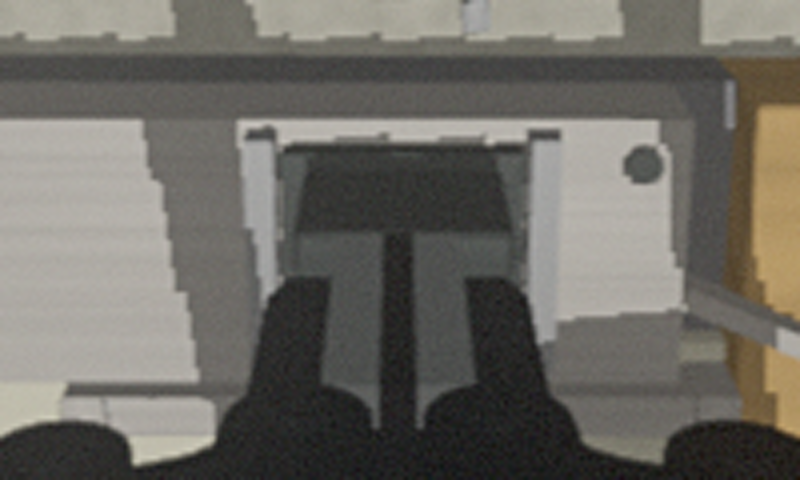

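Projections agree: the tab's outer top edge is at v≈288, and the fingers will come down about 14 mm outside it. Going down.

Request:
drive_tool:
  plan:
    - [[-2, 0, 50], [0.2, 0.3, 0], 1]
    - [[-2, 0, 90], [0.2, 0.3, 0], 1]
    - [[-2, 0, 108], [0.2, 0.3, 0], 1]
    - [[-2, 0, 108], [0.2, 0.3, 0], 1]
    - [[-10, 0, 108], [0.2, 0.3, 0], 1]
    - [[-17, 0, 108], [0.2, 0.3, 0], 1]
    - [[-23, 0, 108], [0.2, 0.3, 0], 1]
    - [[-29, 0, 108], [0.2, 0.3, 0], 1]
    - [[-35, 0, 108], [0.2, 0.3, 0], 1]
    - [[-40, 0, 108], [0.2, 0.3, 0], 1]
    - [[-42, 0, 108], [0.2, 0.3, 0], 1]
    - [[-42, 0, 108], [0.2, 0.3, 0], 1]

```text
time_s: 18.27
tcp_pos: [670.1, 49.8, 75.0]
tool_rot: [0.999, -0.045, -0.0, 0.0]
force: [0.7, 0.9, 0.4]
width: -0.2
```

Run:
```python
from h import *
rel([*w(97,75),74],-0.092)
```

```text
t 18.27 tcp [670.1  49.8  75. ] w -0.2 F [0.7 0.9 0.4]
SHIFT [-4.9, 0.2, 1.0] TURN [0.01, 0.05, 0.09]
```

Request:
drive_tool:
  plan:
    - [[-1.5, 0, 0], [0, 0, 0], 1]
    - [[-3, 0, 0], [0, 0, 0], 1]
    - [[-4.5, 0, 0], [0, 0, 0], 1]
    - [[-5.5, 0, 0], [0, 0, 0], 1]

```text
time_s: 18.77
tcp_pos: [665.8, 50.3, 75.0]
tool_rot: [0.999, -0.045, 0.001, 0.0]
force: [9.4, -1.6, -4.8]
width: -0.2
```

Request:
drive_tool:
  plan:
    - [[-1, 0, 0], [0, 0, 0], 1]
    - [[-2, 0, 0], [0, 0, 0], 1]
    - [[-2, 0, 0], [0, 0, 0], 1]

```text
time_s: 19.15
tcp_pos: [665.8, 50.2, 75.2]
tool_rot: [0.999, -0.045, 0.003, 0.0]
force: [10.1, -1.7, -4.9]
width: 0.3
```

The far keeper is at its stop too. I back off and rise for a final look.

Request:
drive_tool:
  plan:
    - [[3, 0, 0], [0, 0, 0], 1]
    - [[15, 0, 0], [0, 0, 0], 1]
    - [[25, 0, -30], [0, 0, 0], 1]
    - [[25, 0, -80], [0, 0, 0], 1]
    - [[25, 0, -130], [0, 0, 0], 1]
    - [[0, 0, -190], [0, 0, 0], 1]
    - [[-40, 0, -220], [0, 0, 0], 1]
    - [[-90, 0, -220], [0, 0, 0], 1]
    - [[-140, 0, -220], [0, 0, 0], 1]
    - [[-140, 0, -220], [0, 0, 0], 1]
    - [[-140, 0, -220], [0, 0, 0], 1]

```text
time_s: 20.52
tcp_pos: [525.9, 63.0, 294.8]
tool_rot: [0.999, -0.045, 0.004, 0.0]
force: [-0.1, -0.2, 1.0]
width: 0.3
```

Run:
```python
from h import *
import pickle
c=snap('wrist','w12.png'); pickle.dump(c,open('w12.pkl','wb'))
c=snap('side','s12.png')
cv2.imwrite('pics/s12c.png',cv2.resize(c['color'][200:335,275:395,::-1],None,fx=4.4,fy=4.4,interpolation=cv2.INTER_CUBIC))
c=snap('scene','sc12.png')
rel([*w(142,75),130],-0.092)
```

```text
t 20.68 tcp [526.2  62.9 294.2] w 0.4 F [-0.3 -0.5 -0.5]
SHIFT [183.7, 0.3, 165.3] TURN [-0.01, -0.35, 0.09]
```

View pics/w12.png

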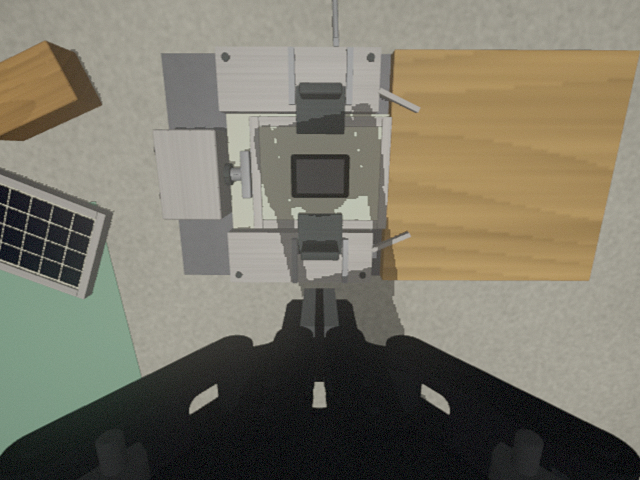

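View pics/s12c.png

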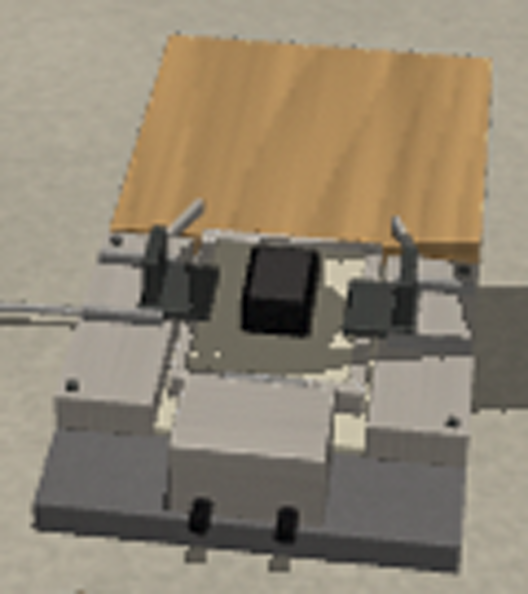

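View pics/sc12.png

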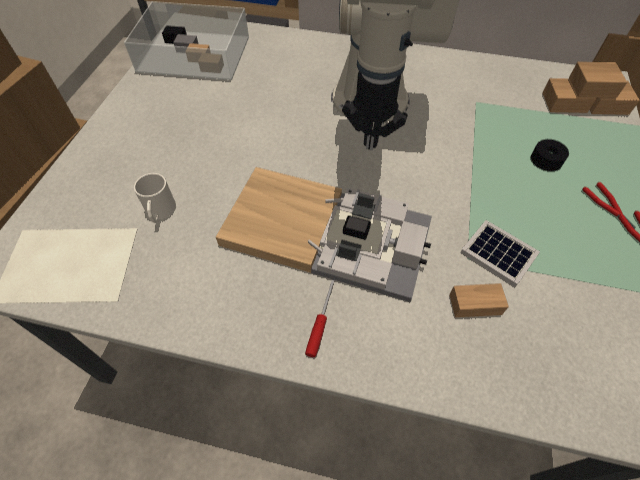

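The final views show both plates over the frame (far plate's inner end at v≈133, near at v≈213, box at (292-349, 155-198)). The other objects are where they were. One numeric check of the keepers and the seat.

Run:
```python
from h import *
import pickle
c=pickle.load(open('w12.pkl','rb'))
a=-0.092;t=np.array([561.8,-15.7]);Rm=np.array([[np.cos(a),-np.sin(a)],[np.sin(a),np.cos(a)]])
W=lambda pts,z:np.array([((onz(c,u,v,z)[:2]-t)@Rm) for u,v in pts]).round(1).tolist()
cv2.imwrite('pics/w12c.png',cv2.resize(c['color'][60:290,210:410,::-1],None,fx=2.6,fy=2.6,interpolation=cv2.INTER_CUBIC))
print('near,far inner',W([(320,213),(320,133)],55),'far tab outer',W([(320,83)],89),'near tab outer',W([(320,259)],89))
print('panel front/back',W([(249,175),(387,118)],46),'plunger',W([(250,175)],55))
```

```text
near,far inner [[-40.5, 74.7], [42.8, 74.9]] far tab outer [[84.1, 75.0]] near tab outer [[-82.7, 74.7]]
panel front/back [[-0.4, 152.1], [58.3, 4.8]] plunger [[0.2, 149.3]]
```

View pics/w12c.png

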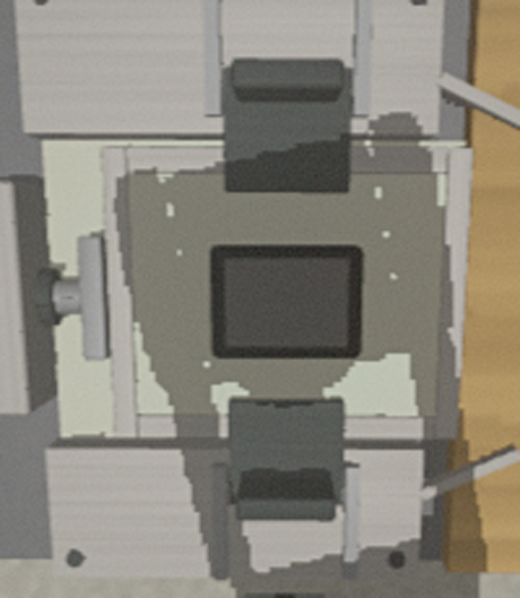

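The plate ends are at ±42 about the rig's centre, which is fully in, and the panel is seated. I hand the job in.

```bash
python3 -c "
from cell import arm
print(arm.get_state()['time_s'],arm.sign_off())"
```

```text
the job is handed in; nothing more can be done
20.675 None
```

The panel is seated on the white bed, held by the step and the spring, and both keepers are fully in over its frame. I handed the job in at 20.7 s; no verdict was reported.

**What I did**
- I gripped the junction box and centred the panel on the mouth. I then slid it level, about 1 mm clear of the board, across the step and onto the sprung contact.
- I pushed the contact in about 15 mm (7 N) and lowered the panel 12 mm to the bed. I then eased it back until the force reversed against the step, and let go.
- Only then did I push the near keeper in, followed by the far one, each until it stopped moving (about 10 N).

**Last checks**
- **Keepers:** the plate ends measured at rig x -40.5 and +42.8. That is ±42 once the roughly 1 mm error in my rig centre is allowed for, so both are fully in.
- **Panel:** after release, its outline fitted flat at z 46, y 0.5 to 150, with the contact about 10 mm in. In the last picture a rough reading put its edges 2 to 4 mm further along, which I took as pixel-picking error. The picture itself showed it flat and against the step.
- **Other objects:** by eye in the scene picture, they are where they started.

**Differences from the description**
- The rail flares narrow to about ±65 mm at their tips instead of widening to ±85.
- The near keeper started about 8 mm in.

Neither got in the way.

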